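Sort washed cage parts into their trays

ROBOT

A 7-joint arm with a two-finger parallel gripper is mounted at the origin on the work surface. World frame = base frame: x ahead of the robot, y to its left, z up, the work surface at z = 0. Lengths are in m, angles in degrees, forces in N, time in s.
With the tool pointing down it reaches from about 0.425 to 0.875 m from the base axis. Payload 4.7 kg.
Tool frame: the origin (TCP) lies on the mounting face of the last link; the fingertips stand 182 mm ahead of it and the grasp point (between the pads) lies 164 mm ahead of it; z points along the fingers, x is the direction in which the jaws open and shut, and the axes are right-handed (so a half turn about z gives the same grasp; the last joint's range is limited). The gripper opens to 87 mm and grips with 3 to 60 N. Pads are 19 mm wide; open, the fingers measure 117 mm over their backs; the gripper's body (75 mm by 190 mm) begins 51 mm behind the grasp point.
Start: joints at [-69.437, 18.392, -4.016, 83.108, 1.295, 78.541, -3.26], TCP at [0.22, 0.612, 0.405] pointing down, gripper open.
Joint ranges: [-163.93, 163.93], [-17.29, 119.83], [-79.2, 71.16], [3.27, 140.29], [-89.18, 269.18], [5.43, 117.66], [-154.24, 154.24]. Speed limits (degrees/s): [147.25, 147.25, 180, 180, 180, 180, 180].

INTERFACE

Orientations are given as [roll, pitch, yaw] about the fixed x, y, z axes, in that order (R = Rz(yaw) Ry(pitch) Rx(roll)).
In Python, from cell import status, cams, env, outline_of, landmark_of gives the robot as it stands. The module is installed in compiled form; this text tells all that it offers.
- The arm moves only by the tool jog_arm, never from a script. Its argument "rows" is a list of rows, each a list of 7 numbers: the closure, from 0 (fully open) to 1 (shut), then the shift along the tool's x, y, z in m, then the turn, a rotation vector about the tool's x, y, z in degrees. A call has 1 to 12 rows; each row shifts and turns the commanded pose from where the row before left it, along the tool's axes as they then stand; what a row does not reach is not made up. A row lasts 1/12 s, in which the tool goes at most 41.7 mm and 7.16 degrees, less where a joint would pass 70% of its speed; a pose out of reach is approached as far as the arm can. A call with a gripper value outside its range is refused whole. The fingers move at their own pace and stop on an object; "grip_force" is the grip in N (left out, the last holds). Time passes only in rows, so rows that do not move let the fingers close. It gives the time, the measured TCP pose, the force and the opening at its end, in the units of the state.
- status.get_obs(): the state, without advancing time (a new reading comes with each control period).
- cams.read_camera(name): name is "side" or "top" or "wrist"; returns (picture, depth): 480x640x3 uint8, red, green, blue; 480x640 float32, m along the optical axis (not along the pixel's ray), 0 where there is no reading.
- cams.camera_params(name): a dict with "vfov" (degrees; the focal length in pixels is half the picture's height over the tangent of half this angle, whatever the lens; pixels are square), "cx", "cy" (the principal point, pixels), "eye" and "attitude" of the camera in the world. Camera axes: x right, y up, looking along -z (the intrinsics and any distortion apply to the point x, -y, -z); pixel columns grow to the right and rows downward; lengths in m; the calibration is good to about 2 mm. A picture is of the moment at which its call begins: read the wrist's pose just before it. camera_params takes no time and is no camera call; for the wrist camera it gives the pose at the moment of the call.
- env.sign_off(): hands the job in, once; it reports no verdict.
Trained networks look in the newest picture that a camera, given by its name, has taken for a name from the list of things; names that differ only in an ending like _2 or _b are one class to them, and where a whole thing is asked for, a point or a joint stands for the part that bears it (a point fixed in the world has none). Each returns a list of dicts, best first, with "conf" (0 to 1); they miss things now and then, are a little off and sometimes report something else, mostly with a low value. They report only what shows in the picture. A call takes as long as a camera call. They do not tell look-alikes from the thing itself.
- outline_of(camera, name): "pixels" (480x640 bool, what is visible of it) and "box" ([left, top, right, bottom] in pixels, round what is visible of it).
- landmark_of(camera, name): "position" ([row, column] in pixels: a listed point, or the origin of a listed thing).
The state is a dict: "time_s": time; "qpos": joint angles; "joint_velocities": joint speeds; "effort": joint torques, N m; "tool_pos": TCP position; "tool_rot": TCP orientation; "force": force on the tool from outside, world axes, zero at the start; "wrist_torque": the same for the moment, N m; "grip_width": finger opening in m.
Only numpy, scipy, OpenCV 4.12 (cv2) and the standard library are available. Lean on these libraries where they do the work, as an engineer would, in place of code of your own. Each camera call takes 0.05 s, during which the arm holds its last target. There are 200 camera calls.

TASK

Sort the washed mouse-cage parts on the bench into their trays: the red tunnel goes in the lilac tray, both wooden chew blocks in the green tray and both bottle stoppers, the black and the orange one, in the white tray. Everything must end up on the floor of its tray, nothing on top of anything else: the tunnel and the blocks lying down, the stoppers standing with their steel tubes up. Leave the jar and the blue bowl where they are.

Things in the scene. Friction and masses are not known exactly. Their poses are not given: they have to be found in the camera images.
- tunnel_center (a point): red plastic mouse tunnel, loose, about 60 g: an octagonal tube open at both ends, 90 mm long along its x axis, lying on one flat; 50 mm across flats, so 50 mm wide and 50 mm high, with flat upright sides about 21 mm high at mid height; walls 3 mm. Point: its centre, 25 mm above its underside. Goes in the lilac tray
- block_light_center (a point): pale wooden chew block, loose, 90 x 22 x 22 mm, about 30 g, lying flat on the bench with its long side along its x axis. Point: its centre, 11 mm above its underside. Goes in the green tray
- block_dark_center (a point): dark brown wooden chew block, loose, 90 x 22 x 22 mm, about 30 g, lying flat on the bench with its long side along its x axis. Point: its centre, 11 mm above its underside. Goes in the green tray
- stopper_black_center (a point): black bottle stopper, loose, about 45 g: a plain upright rubber cylinder 35 mm in diameter and 28 mm high with a thin steel drinking tube, 8 mm in diameter, standing up 32 mm from the middle of its top (60 mm high in all). Point: centre of the cylinder part, 14 mm above its underside; z points up along the tube. Goes in the white tray
- stopper_orange_center (a point): orange bottle stopper, loose, about 45 g: a plain upright rubber cylinder 35 mm in diameter and 28 mm high with a thin steel drinking tube, 8 mm in diameter, standing up 32 mm from the middle of its top (60 mm high in all). Point: centre of the cylinder part, 14 mm above its underside; z points up along the tube. Goes in the white tray
- tray_lilac: lilac (purple) open tray, fixed to the bench, 130 mm along its x, 170 mm along its y, 35 mm high; walls and floor 5 mm thick, so the inside is 120 by 160 mm and its floor 5 mm above the bench. Origin: centre of its underside, z up
- tray_green: green open tray, fixed to the bench, 130 mm along its x, 170 mm along its y, 35 mm high; walls and floor 5 mm thick, so the inside is 120 by 160 mm and its floor 5 mm above the bench. Origin: centre of its underside, z up
- tray_white: white open tray, fixed to the bench, 130 mm along its x, 170 mm along its y, 35 mm high; walls and floor 5 mm thick, so the inside is 120 by 160 mm and its floor 5 mm above the bench. Origin: centre of its underside, z up
- jar: closed glass jar with a blue cap, 60 mm in diameter, 90 mm high, loose, at one side of the trays; must not be moved. Origin: centre of its underside
- bowl: small blue bowl, 84 mm in diameter at the rim, 40 mm high, loose, at one side of the trays; must not be moved. Origin: centre of its underside
There are look-alikes about, which are no part of the job. Of the things shaped like the part that bears stopper_black_center, the black one is meant.

How it is judged (in metres and radians):
At the end, for the whole second after the job is handed in: Tunnel in the lilac tray, blocks in the green, stoppers in the white: centres inside the walls and within 7 mm of the height they have resting on the tray floor; tunnel and blocks level, stoppers upright, tube up, within 0.2 rad; all at rest (below 20 mm/s, 0.2 rad/s) (x of tunnel_center in the frame of tray_lilac between -0.06 and 0.06 m and y of tunnel_center in the frame of tray_lilac between -0.08 and 0.08 m and z of tunnel_center in the frame of tray_lilac between 0.022 and 0.038 m and linear speed of each of tunnel, block_light, block_dark, stopper_black, stopper_orange below 0.02 m/s and angular speed of each of tunnel, block_light, block_dark, stopper_black, stopper_orange below 0.2 rad/s and angle between tunnel_center's own x axis and vertical between 1.37 and 1.77 rad and x of block_light_center in the frame of tray_green between -0.06 and 0.06 m and y of block_light_center in the frame of tray_green between -0.08 and 0.08 m and z of block_light_center in the frame of tray_green between 0.008 and 0.024 m and angle between block_light_center's own x axis and vertical between 1.37 and 1.77 rad and x of block_dark_center in the frame of tray_green between -0.06 and 0.06 m and y of block_dark_center in the frame of tray_green between -0.08 and 0.08 m and z of block_dark_center in the frame of tray_green between 0.008 and 0.024 m and angle between block_dark_center's own x axis and vertical between 1.37 and 1.77 rad and x of stopper_black_center in the frame of tray_white between -0.06 and 0.06 m and y of stopper_black_center in the frame of tray_white between -0.08 and 0.08 m and z of stopper_black_center in the frame of tray_white between 0.012 and 0.027 m and angle between each of stopper_black_center, stopper_orange_center's own z axis and vertical below 0.2 rad and x of stopper_orange_center in the frame of tray_white between -0.06 and 0.06 m and y of stopper_orange_center in the frame of tray_white between -0.08 and 0.08 m and z of stopper_orange_center in the frame of tray_white between 0.012 and 0.027 m); the robot touches nothing.
It fails at once if the jar is moved by more than 20 mm (distance of jar from where it was at the start of the episode above 0.02 m).
It fails at once if the bowl is moved by more than 20 mm (distance of bowl from where it was at the start of the episode above 0.02 m).
It also fails if it takes over 126 s, if anything falls off the work surface, if the arm or the gripper's body presses on something with over 40 N, if the wrist force passes 120 N, or if a joint passes its speed limit or range.

## Working session

There is one attempt and no reset: what is moved stays moved. The work goes in short steps, Python scripts to look and compute and a tool call to move; the robot and the scene stay as the last step left them, time stands still between calls to the robot, and variables do not carry over. Pictures are saved under pics/ and viewed, about 12 in all and at most 16, crops included, and the job is handed in when it is done.

Besides the shell and the picture viewer there is one more tool, called after "Call:" by a JSON object that holds its "api" and its "payload". jog_arm: Moves the arm, as the interface text tells. Its arguments: {"type":"object","properties":{"rows":{"type":"array"},"grip_force":{"type":"number"}},"required":["rows"]}

```bash
mkdir -p pics
python3 - <<'E'
from cell import status,cams
import cv2
o=status.get_obs(); print(o)
for n in ("top","side"):
    p,d=cams.read_camera(n); cv2.imwrite(f"pics/{n}0.png",p[:,:,::-1]); print(n,cams.camera_params(n))
print(cams.camera_params("wrist"))
E
```

```text
{'time_s': 0.0, 'qpos': array([-69.43701863,  18.43728682,  -4.01447732,  83.17559453,
         1.2961076 ,  78.54156724,  -3.26149981]), 'joint_velocities': array([-0.00667537, -0.06682993, -0.03942137, -0.03657884, -0.09323106,
        0.06299337,  0.01555002]), 'effort': array([ 2.11532688e-04, -4.91288924e+01, -4.03726939e-01, -3.12526703e+01,
       -6.40363223e-02,  4.37287556e-02,  1.45186282e-04]), 'tool_pos': array([0.21967135, 0.61152502, 0.40367508]), 'tool_rot': array([1.79992711e+02, 1.09145626e-01, 7.02444974e+01]), 'force': array([-0.3278789 ,  0.05888599,  0.66786549]), 'wrist_torque': array([-0.04760082, -0.01620622, -0.06888222]), 'grip_width': 0.0865328194693302}
top {'vfov': 55.219766217488775, 'cx': 318.58614467640285, 'cy': 244.92620945982415, 'eye': array([ 0.4344519 , -0.01347841,  0.98906268]), 'attitude': array([  3.82556826,   0.6593749 , -88.37563776])}
side {'vfov': 50.50800923915834, 'cx': 319.75986093932255, 'cy': 234.06393707064464, 'eye': array([ 0.42831029, -0.78066301,  0.67825234]), 'attitude': array([51.5400242, -0.2229088, -4.5095737])}
{'vfov': 61.821501440550044, 'cx': 320.0557786578727, 'cy': 231.4990426276646, 'eye': array([0.14981299, 0.63692178, 0.385199  ]), 'attitude': array([-15.52158761,   0.17012278,  70.18776466])}
```

View pics/top0.png

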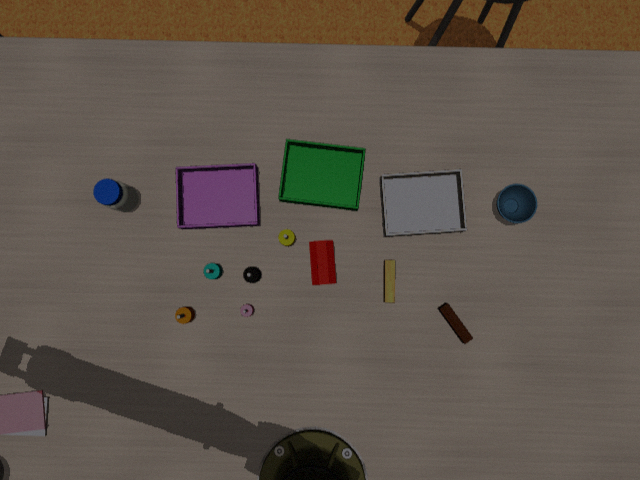

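View pics/side0.png

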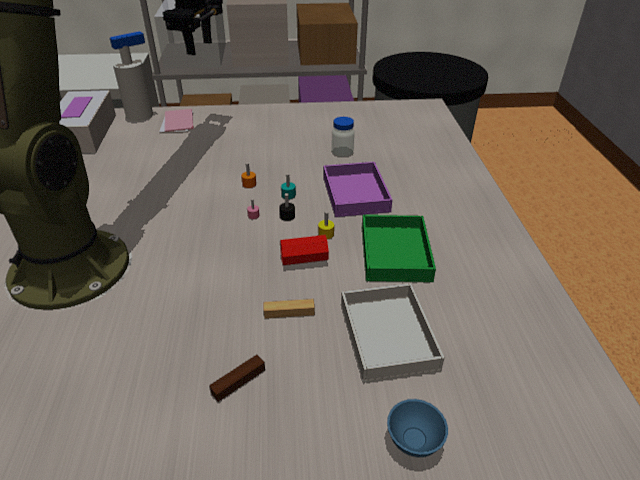

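The top view shows trays: lilac (217,196), green (322,175) and white (423,203). The jar is at (108,192) and the bowl at (516,203). The red tunnel is at (322,262), the pale block at (390,281) and the dark block at (455,323).

Stopper-shaped things: black (252,274), orange (184,315), teal (212,271), yellow (287,238) and small pink (247,310). By colour, black and orange are the ones meant.

```bash
cat > h.py <<'E'
import numpy as np, cv2
from scipy.spatial.transform import Rotation as Ro
from cell import status,cams,env,outline_of,landmark_of
def cloud(n,d,P):
    f=240/np.tan(np.radians(P['vfov']/2))
    v,u=np.mgrid[:480,:640]
    c=np.stack([(u-P['cx'])/f*d,-(v-P['cy'])/f*d,-d],-1)
    return c@Ro.from_euler('xyz',P['attitude'],degrees=True).as_matrix().T+P['eye']
def ray(P,rc,z):
    f=240/np.tan(np.radians(P['vfov']/2))
    r=Ro.from_euler('xyz',P['attitude'],degrees=True).apply([(rc[1]-P['cx'])/f,-(rc[0]-P['cy'])/f,-1])
    return P['eye']+r*(z-P['eye'][2])/r[2]
def rect(pts):
    (c,s,a)=cv2.minAreaRect((pts[:,:2]*1000).astype(np.float32))
    if s[0]<s[1]: a+=90; s=s[::-1]
    return np.round(c),np.round(s),round((a+90)%180-90,1)   # centre mm, sizes, long-axis yaw deg
E
python3 - <<'E'
from h import *
p,d=cams.read_camera("top");P=cams.camera_params("top");W=cloud("top",d,P)
k=np.ones((3,3),np.uint8)
for n in ["tunnel_center","block_light_center","block_dark_center","stopper_black_center","stopper_orange_center","tray_lilac","tray_green","tray_white","jar","bowl"]:
    for o in outline_of("top",n)[:6]:
        m=o["pixels"]; 
        if o['conf']<.3 or m.sum()<15: continue
        q=W[m&(d>0)]; zt=np.percentile(q[:,2],95)
        t=q[q[:,2]>zt-.012]
        print(n,round(o['conf'],2),o['box'],"ztop",round(zt,3),*rect(t),"rgb",p[m].mean(0).round())
p2=cv2.resize(p[220:350,160:310,::-1],None,fx=4,fy=4,interpolation=cv2.INTER_CUBIC);cv2.imwrite("pics/crop.png",p2)
E
```

```text
tunnel_center 0.97 [306.1, 239.3, 336.5, 286.4] ztop 0.053 [463. -10.] [90. 45.] 6.4 rgb [100.  12.   9.]
block_light_center 0.73 [381.1, 257.2, 393.7, 299.8] ztop 0.025 [ 429. -150.] [88. 21.] 1.0 rgb [97. 85. 45.]
block_dark_center 0.59 [437.2, 299.3, 472.0, 345.2] ztop 0.025 [ 345. -291.] [90. 23.] 36.9 rgb [39. 21. 12.]
stopper_black_center 0.73 [245.4, 266.0, 260.6, 283.4] ztop 0.059 [434. 139.] [7. 6.] -88.2 rgb [17. 16. 15.]
stopper_black_center 0.62 [201.3, 264.4, 221.3, 276.7] ztop 0.056 [438. 222.] [7. 6.] -87.1 rgb [21. 80. 72.]
stopper_black_center 0.49 [279.5, 228.8, 294.8, 246.2] ztop 0.053 [514.  68.] [7. 6.] 46.7 rgb [97. 95. 21.]
stopper_orange_center 0.67 [173.1, 303.0, 194.4, 321.5] ztop 0.055 [345. 278.] [7. 7.] -44.2 rgb [83. 54. 16.]
stopper_orange_center 0.45 [275.6, 139.8, 363.1, 208.4] ztop 0.036 [650.  -2.] [170. 131.] 84.4 rgb [20. 82. 31.]
tray_lilac 0.82 [175.3, 164.0, 261.1, 230.1] ztop 0.036 [598. 218.] [171. 131.] -86.1 rgb [92. 57. 95.]
tray_green 0.78 [277.5, 140.6, 363.1, 210.4] ztop 0.036 [650.  -3.] [170. 131.] 84.4 rgb [20. 82. 31.]
tray_white 0.67 [381.2, 168.6, 469.2, 238.3] ztop 0.036 [ 595. -218.] [171. 130.] -84.6 rgb [96. 95. 97.]
jar 0.76 [92.0, 179.3, 138.4, 211.6] ztop 0.093 [590. 423.] [53. 52.] 27.4 rgb [29. 44. 72.]
bowl 0.64 [497.7, 183.3, 534.8, 222.6] ztop 0.042 [ 597. -409.] [82. 81.] -45.8 rgb [26. 42. 53.]
```

View pics/crop.png

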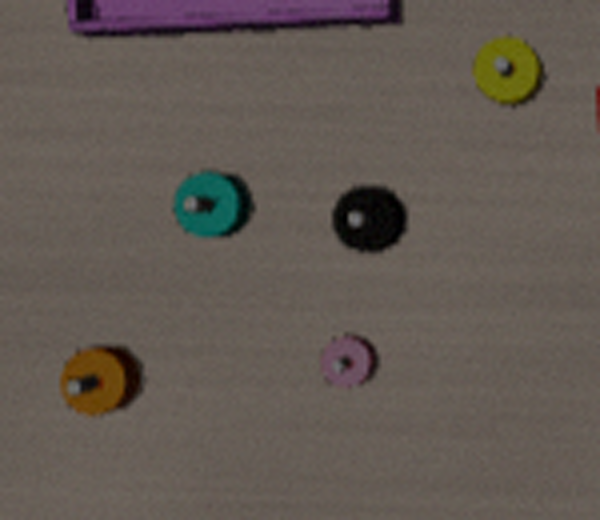

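The crop confirms black (370,218) and orange (95,382). Teal, yellow and the small pink one are look-alikes. I'll start with orange.

Call:
{"api": "jog_arm", "payload": {"rows": [[0.25, -0.018, 0.015, 0.007, 0, 0, 0], [0.25, -0.028, 0.024, 0.011, 0, 0, 0], [0.25, -0.028, 0.024, 0.011, 0, 0, 0], [0.25, -0.028, 0.024, 0.011, 0, 0, 0], [0.25, -0.028, 0.024, 0.011, 0, 0, 0], [0.25, -0.028, 0.024, 0.011, 0, 0, 0], [0.25, -0.028, 0.024, 0.011, 0, 0, 0], [0.25, -0.028, 0.024, 0.011, 0, 0, 0], [0.25, -0.028, 0.024, 0.011, 0, 0, 0], [0.25, -0.018, 0.015, 0.007, 0, 0, 0], [0.25, -0.012, 0.009, 0.002, 0, 0, 0], [0.25, 0, 0, 0, 0, 0, 0]], "grip_force": 15}}

```text
time_s: 1.65
tool_pos: [0.3463, 0.2742, 0.3002]
tool_rot: [-180.0, 0.1, 69.9]
force: [-0.3, 0.3, -0.4]
grip_width: 0.0654
```

```bash
cat >> h.py <<'E'
def go(x,y,z,yaw=None,frm=None):
    "tool-frame shift (mm) from present pose to world target of the grasp point (mm); turn about tool z first"
    o=status.get_obs(); p=o['tool_pos']*1000; w=o['tool_rot'][2]
    if frm: p,w=np.array(frm[:3]),frm[3]
    yaw=w if yaw is None else yaw
    t=(w-yaw+90)%180-90          # tool z is down: positive tool turn lowers the yaw
    a=np.radians(w-t); d=np.array([x,y,z+164])-p
    print("t",round(o['time_s'],2),"grasp",(p-[0,0,164]).round(1),"yaw",round(w,1),"w",round(o['grip_width']*1000,1),"F",o['force'].round(1))
    print("  turn",round(t,1),"-> yaw",round(w-t,1),"shift",np.round([d[0]*np.cos(a)+d[1]*np.sin(a),d[0]*np.sin(a)-d[1]*np.cos(a),-d[2]],1))
E
python3 - <<'E'
from h import *
go(345,278,21)
P=cams.camera_params("wrist");p,d=cams.read_camera("wrist");W=cloud("wrist",d,P)
for o in outline_of("wrist","stopper_orange_center")[:4]:
    q=W[o["pixels"]&(d>0)]; zt=np.percentile(q[:,2],95); b=q[(q[:,2]>.018)&(q[:,2]<.036)]
    print(o['conf'],o['box'],zt,rect(q[q[:,2]>zt-.012]),rect(b),p[o['pixels']].mean(0))
cv2.imwrite("pics/w1.png",p[:,:,::-1])
E
```

```text
t 1.65 grasp [346.3 274.2 136.2] yaw 69.9 w 65.4 F [-0.3  0.3 -0.4]
  turn 0.0 -> yaw 69.9 shift [  3.1  -2.5 115.2]
0.87 [299.6, 196.1, 352.4, 254.0] 0.06077343948018349 (array([341., 280.]), array([8., 8.]), -62.6) (array([341., 280.]), array([34., 34.]), 55.0) [173.15423303  98.47736798  19.80259849]
```

View pics/w1.png

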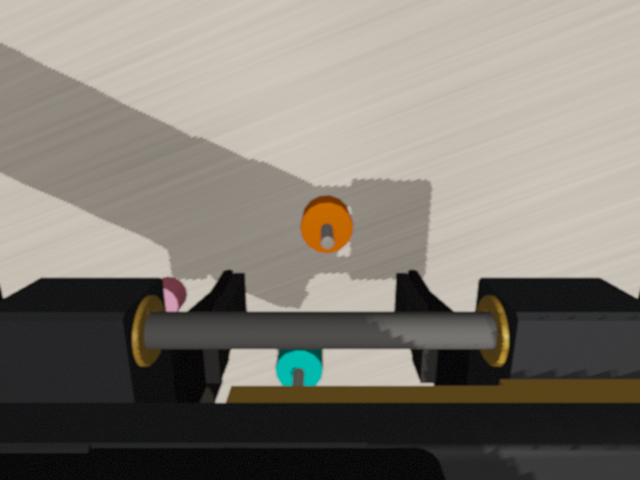

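The wrist view puts orange at (326,225), world (341,280). Descending to grasp it.

Call:
{"api": "jog_arm", "payload": {"rows": [[0.25, 0.0036, -0.007, 0.02, 0, 0, 0], [0.25, 0, 0, 0.03, 0, 0, 0], [0.25, 0, 0, 0.03, 0, 0, 0], [0.25, 0, 0, 0.02, 0, 0, 0], [0.25, 0, 0, 0.012, 0, 0, 0], [0.25, 0, 0, 0.003, 0, 0, 0], [0.25, 0, 0, 0, 0, 0, 0], [0.8, 0, 0, 0, 0, 0, 0], [0.8, 0, 0, 0, 0, 0, 0], [0.8, 0, 0, 0, 0, 0, 0], [0.8, 0, 0, 0, 0, 0, 0], [0.8, 0, 0, 0, 0, 0, 0]]}}

```text
time_s: 2.75
tool_pos: [0.34, 0.2836, 0.1864]
tool_rot: [180.0, -0.1, 70.2]
force: [-0.6, -0.4, 1.0]
grip_width: 0.04
```

Call:
{"api": "jog_arm", "payload": {"rows": [[0.8, 0, 0, 0, 0, 0, 0], [0.8, 0, 0, -0.01, 0, 0, 0], [0.8, 0, 0, -0.03, 0, 0, 0], [0.8, 0, 0, -0.035, 0, 0, 0], [0.8, 0, 0, -0.03, 0, 0, 0], [0.8, 0, 0, -0.01, 0, 0, 0], [0.8, 0, 0, 0, 0, 0, 0]]}}

```text
time_s: 3.33
tool_pos: [0.3408, 0.2842, 0.3043]
tool_rot: [179.8, -0.4, 70.2]
force: [-0.8, 0.4, -0.8]
grip_width: 0.0345
```

Run:
```python
from h import *
go(598.6,-256,125)
```

```text
t 3.33 grasp [340.8 284.2 140.3] yaw 70.2 w 34.5 F [-0.8  0.4 -0.8]
  turn 0.0 -> yaw 70.2 shift [-421.2  425.3   15.3]
```

Call:
{"api": "jog_arm", "payload": {"rows": [[0.8, 0, 0, 0, 0, 0, 7], [0.8, 0, 0, 0, 0, 0, 7], [0.8, 0, 0, 0, 0, 0, 7], [0.8, 0, 0, 0, 0, 0, 7], [0.8, 0, 0, 0, 0, 0, 7], [0.8, 0, 0, 0, 0, 0, 7], [0.8, 0, 0.02, 0, 0, 0, 0], [0.8, -0.002, 0.037, 0, 0, 0, 0], [0.8, -0.002, 0.037, 0, 0, 0, 0], [0.8, -0.002, 0.037, 0, 0, 0, 0], [0.8, -0.002, 0.037, 0, 0, 0, 0], [0.8, -0.002, 0.037, 0, 0, 0, 0]]}}

```text
time_s: 4.33
tool_pos: [0.4276, 0.0962, 0.2992]
tool_rot: [-180.0, 0.1, 28.3]
force: [0.3, 0.7, -0.6]
grip_width: 0.0349
```

Call:
{"api": "jog_arm", "payload": {"rows": [[0.8, -0.002, 0.037, 0, 0, 0, 0], [0.8, -0.002, 0.037, 0, 0, 0, 0], [0.8, -0.002, 0.037, 0, 0, 0, 0], [0.8, -0.002, 0.037, 0, 0, 0, 0], [0.8, -0.002, 0.037, 0, 0, 0, 0], [0.8, -0.002, 0.037, 0, 0, 0, 0], [0.8, -0.002, 0.037, 0, 0, 0, 0], [0.8, -0.002, 0.037, 0, 0, 0, 0], [0.8, -0.002, 0.037, 0, 0, 0, 0], [0.8, 0, 0.03, 0, 0, 0, 0], [0.8, 0, 0.02, 0, 0, 0, 0], [0.8, 0, 0, 0, 0, 0, 0]]}}

```text
time_s: 5.33
tool_pos: [0.593, -0.2525, 0.2985]
tool_rot: [179.9, 0.3, 27.9]
force: [-0.9, -0.9, -0.8]
grip_width: 0.0344
```

Run:
```python
from h import *
go(598.6,-256,28)
```

```text
t 5.33 grasp [ 593.  -252.5  134.5] yaw 27.9 w 34.4 F [-0.9 -0.9 -0.8]
  turn 0.0 -> yaw 27.9 shift [  3.3   5.7 106.5]
```

Call:
{"api": "jog_arm", "payload": {"rows": [[0.8, 0.003, 0.004, 0.02, 0, 0, 0], [0.8, 0, 0, 0.03, 0, 0, 0], [0.8, 0, 0, 0.03, 0, 0, 0], [0.8, 0, 0, 0.015, 0, 0, 0], [0.8, 0, 0, 0.008, 0, 0, 0], [0.8, 0, 0, 0.003, 0, 0, 0], [0.8, 0, 0, 0, 0, 0, 0], [0.8, 0, 0, 0, 0, 0, 0], [0.42, 0, 0, 0, 0, 0, 0], [0.42, 0, 0, 0, 0, 0, 0], [0.42, 0, 0, 0, 0, 0, 0], [0.42, 0, 0, 0, 0, 0, 0]]}}

```text
time_s: 6.33
tool_pos: [0.5982, -0.25, 0.1956]
tool_rot: [180.0, -0.1, 28.2]
force: [-0.8, 0.6, -1.2]
grip_width: 0.0484
```

Call:
{"api": "jog_arm", "payload": {"rows": [[0.42, 0, 0, -0.01, 0, 0, 0], [0.25, 0, 0, -0.03, 0, 0, 0], [0.25, 0, 0, -0.035, 0, 0, 0], [0.25, 0, 0, -0.03, 0, 0, 0], [0.25, 0, 0, -0.01, 0, 0, 0], [0.25, 0, 0, 0, 0, 0, 0]]}}

```text
time_s: 6.83
tool_pos: [0.5989, -0.2508, 0.3143]
tool_rot: [179.7, -0.3, 28.2]
force: [0.3, -0.6, 0.0]
grip_width: 0.065
```

Run:
```python
from h import *
go(434,139,136)
P=cams.camera_params("wrist");p,d=cams.read_camera("wrist");W=cloud("wrist",d,P)
for o in outline_of("wrist","stopper_orange_center")[:3]:
    q=W[o["pixels"]&(d>0)]; zt=np.percentile(q[:,2],95); print(o['conf'],zt,rect(q[q[:,2]>zt-.012]),p[o['pixels']].mean(0))
```

```text
t 6.83 grasp [ 598.9 -250.8  150.3] yaw 28.2 w 65.0 F [ 0.3 -0.6  0. ]
  turn 0.0 -> yaw 28.2 shift [  39.2 -421.4   14.3]
0.62 0.06565820606249766 (array([ 600., -253.]), array([8., 7.]), 66.2) [170.15782374  97.51348921  21.62365108]
```

Orange is standing in the white tray (tube top at 66 mm). Black is next.

Call:
{"api": "jog_arm", "payload": {"rows": [[0.25, 0.002, -0.02, 0, 0, 0, 0], [0.25, 0.003, -0.036, 0.001, 0, 0, 0], [0.25, 0.003, -0.036, 0.001, 0, 0, 0], [0.25, 0.003, -0.036, 0.001, 0, 0, 0], [0.25, 0.003, -0.036, 0.001, 0, 0, 0], [0.25, 0.003, -0.036, 0.001, 0, 0, 0], [0.25, 0.004, -0.036, 0.001, 0, 0, 0], [0.25, 0.004, -0.036, 0.001, 0, 0, 0], [0.25, 0.004, -0.036, 0.001, 0, 0, 0], [0.25, 0.004, -0.036, 0.001, 0, 0, 0], [0.25, 0.003, -0.036, 0.001, 0, 0, 0], [0.25, 0.003, -0.036, 0.001, 0, 0, 0]]}}

```text
time_s: 7.93
tool_pos: [0.4335, 0.1364, 0.2969]
tool_rot: [-180.0, 0.2, 28.3]
force: [0.9, 0.2, -0.2]
grip_width: 0.0656
```

Call:
{"api": "jog_arm", "payload": {"rows": [[0.25, 0, -0.006, 0.001, 0, 0, 0], [0.25, 0, 0, 0.002, 0, 0, 0], [0.25, 0, 0, 0, 0, 0, 0]]}}

```text
time_s: 8.18
tool_pos: [0.432, 0.1398, 0.2941]
tool_rot: [180.0, 0.2, 28.3]
force: [-0.5, -0.9, 0.5]
grip_width: 0.0653
```

Run:
```python
from h import *
P=cams.camera_params("wrist");p,d=cams.read_camera("wrist");W=cloud("wrist",d,P)
for o in outline_of("wrist","stopper_black_center")[:4]:
    q=W[o["pixels"]&(d>0)]; zt=np.percentile(q[:,2],95); r=rect(q[q[:,2]>zt-.012]);print(o['conf'],o['box'],zt,r,p[o['pixels']].mean(0))
    if p[o['pixels']].mean()<60: go(*r[0],21)
```

```text
0.9 [360.5, 89.7, 420.7, 152.6] 0.06079267025797096 (array([435., 224.]), array([8., 8.]), 47.0) [ 30.86543716 186.63422131 175.3056694 ]
0.85 [200.7, 148.4, 247.4, 187.3] 0.04623962245982113 (array([355., 149.]), array([6., 6.]), -30.7) [189.68718905 153.97263682 167.35758706]
0.8 [294.8, 204.2, 349.9, 263.9] 0.060734201110520615 (array([430., 141.]), array([8., 8.]), 55.1) [46.63454618 44.44862055 40.54578169]
t 8.28 grasp [432.9 138.7 130.9] yaw 28.1 w 65.1 F [ 0.  -0.   0.5]
  turn 0.0 -> yaw 28.1 shift [ -1.5  -3.4 109.9]
0.73 [348.5, 351.2, 398.8, 387.5] 0.03828235633932047 (array([481., 120.]), array([138.,  34.]), -59.0) [176.90992542 172.81468732  13.31497418]
```

Call:
{"api": "jog_arm", "payload": {"rows": [[0.25, -0.001, -0.003, 0.02, 0, 0, 0], [0.25, 0, 0, 0.03, 0, 0, 0], [0.25, 0, 0, 0.03, 0, 0, 0], [0.25, 0, 0, 0.018, 0, 0, 0], [0.25, 0, 0, 0.009, 0, 0, 0], [0.25, 0, 0, 0.003, 0, 0, 0], [0.25, 0, 0, 0, 0, 0, 0], [0.8, 0, 0, 0, 0, 0, 0], [0.8, 0, 0, 0, 0, 0, 0], [0.8, 0, 0, 0, 0, 0, 0], [0.8, 0, 0, 0, 0, 0, 0], [0.8, 0, 0, 0, 0, 0, 0]]}}

```text
time_s: 9.28
tool_pos: [0.4306, 0.1427, 0.1864]
tool_rot: [-180.0, -0.1, 28.3]
force: [-0.0, 1.0, -0.7]
grip_width: 0.0394
```

Call:
{"api": "jog_arm", "payload": {"rows": [[0.8, 0, 0, 0, 0, 0, 0], [0.8, 0, 0, -0.01, 0, 0, 0], [0.8, 0, 0, -0.03, 0, 0, 0], [0.8, 0, 0, -0.035, 0, 0, 0], [0.8, 0, 0, -0.03, 0, 0, 0], [0.8, 0, 0, -0.01, 0, 0, 0], [0.8, 0, 0, 0, 0, 0, 0]]}}

```text
time_s: 9.87
tool_pos: [0.4314, 0.1428, 0.3042]
tool_rot: [-180.0, -0.4, 28.2]
force: [0.4, 0.1, -0.7]
grip_width: 0.0346
```

Run:
```python
from h import *
go(591.5,-180,130)
```

```text
t 9.87 grasp [431.4 142.8 140.2] yaw 28.2 w 34.6 F [ 0.4  0.1 -0.7]
  turn 0.0 -> yaw 28.2 shift [-11.8 360.1  10.2]
```

Call:
{"api": "jog_arm", "payload": {"rows": [[0.8, -0.001, 0.02, 0, 0, 0, 0], [0.8, -0.001, 0.036, 0, 0, 0, 0], [0.8, -0.001, 0.036, 0, 0, 0, 0], [0.8, -0.001, 0.036, 0, 0, 0, 0], [0.8, -0.001, 0.036, 0, 0, 0, 0], [0.8, -0.001, 0.036, 0, 0, 0, 0], [0.8, -0.001, 0.036, 0, 0, 0, 0], [0.8, -0.001, 0.036, 0, 0, 0, 0], [0.8, -0.001, 0.036, 0, 0, 0, 0], [0.8, -0.001, 0.032, 0, 0, 0, 0], [0.8, -0.001, 0.02, 0, 0, 0, 0], [0.8, 0, 0, 0, 0, 0, 0]]}}

```text
time_s: 10.87
tool_pos: [0.5906, -0.185, 0.2988]
tool_rot: [179.8, 0.3, 27.9]
force: [-0.8, -0.1, -1.4]
grip_width: 0.0344
```

Call:
{"api": "jog_arm", "payload": {"rows": [[0.8, 0, 0, 0.02, 0, 0, 0], [0.8, 0, 0, 0.03, 0, 0, 0], [0.8, 0, 0, 0.03, 0, 0, 0], [0.8, 0, 0, 0.015, 0, 0, 0], [0.8, 0, 0, 0, 0, 0, 0], [0.8, 0, 0, 0, 0, 0, 0], [0.8, 0, 0, 0, 0, 0, 0]]}}

```text
time_s: 11.45
tool_pos: [0.5912, -0.1797, 0.2063]
tool_rot: [180.0, -0.0, 28.3]
force: [-0.6, -0.0, 1.0]
grip_width: 0.0348
```

Run:
```python
from h import *
go(591.5,-180,28)
```

```text
t 11.45 grasp [ 591.2 -179.7   42.3] yaw 28.3 w 34.8 F [-0.6 -0.   1. ]
  turn 0.0 -> yaw 28.3 shift [ 0.1  0.4 14.3]
```

Call:
{"api": "jog_arm", "payload": {"rows": [[0.8, 0, 0, 0.009, 0, 0, 0], [0.8, 0, 0, 0.005, 0, 0, 0], [0.8, 0, 0, 0, 0, 0, 0], [0.8, 0, 0, 0, 0, 0, 0], [0.42, 0, 0, 0, 0, 0, 0], [0.42, 0, 0, 0, 0, 0, 0], [0.42, 0, 0, 0, 0, 0, 0], [0.42, 0, 0, -0.01, 0, 0, 0], [0.42, 0, 0, -0.03, 0, 0, 0], [0.42, 0, 0, -0.03, 0, 0, 0], [0, 0, 0, -0.03, 0, 0, 0], [0, 0, 0, -0.01, 0, 0, 0]]}}

```text
time_s: 12.45
tool_pos: [0.5921, -0.181, 0.3075]
tool_rot: [179.7, -0.3, 28.2]
force: [1.4, -0.9, 0.7]
grip_width: 0.0573
```

Call:
{"api": "jog_arm", "payload": {"rows": [[0, 0, 0, 0, 0, 0, -7], [0, 0, 0, 0, 0, 0, -7], [0, 0, 0, 0, 0, 0, -7], [0, 0, 0, 0, 0, 0, -7], [0, 0, 0, 0, 0, 0, -7], [0, 0, 0, 0, 0, 0, -7], [0, 0, 0, 0, 0, 0, -7], [0, 0, 0, 0, 0, 0, -7], [0, 0, 0, 0, 0, 0, -7], [0, 0, 0, 0, 0, 0, -5], [0, 0, 0, 0, 0, 0, 0]]}}

```text
time_s: 13.37
tool_pos: [0.5909, -0.1801, 0.3022]
tool_rot: [180.0, -0.0, 96.3]
force: [-0.2, -0.1, 0.4]
grip_width: 0.0872
```

Run:
```python
from h import *
go(463,-10,130,96.4)
P=cams.camera_params("wrist");p,d=cams.read_camera("wrist");W=cloud("wrist",d,P)
for o in outline_of("wrist","stopper_black_center")[:3]:
    q=W[o["pixels"]&(d>0)]; zt=np.percentile(q[:,2],95); print(o['conf'],zt,rect(q[q[:,2]>zt-.012]),p[o['pixels']].mean(0))
```

```text
t 13.37 grasp [ 590.9 -180.1  138.2] yaw 96.3 w 87.2 F [-0.2 -0.1  0.4]
  turn -0.1 -> yaw 96.4 shift [ 183.3 -108.1    8.2]
0.71 0.0655793064956955 (array([ 591., -182.]), array([8., 7.]), 26.9) [44.27475248 42.24381188 38.50618812]
```

Black is standing in the white tray. Moving to the tunnel.

Call:
{"api": "jog_arm", "payload": {"rows": [[0, 0.018, -0.01, 0, 0, 0, 0], [0, 0.03, -0.018, 0, 0, 0, 0], [0, 0.03, -0.018, 0, 0, 0, 0], [0, 0.03, -0.018, 0, 0, 0, 0], [0, 0.03, -0.018, 0, 0, 0, 0], [0, 0.027, -0.016, 0, 0, 0, 0], [0, 0.018, -0.01, 0, 0, 0, 0], [0, 0, 0, 0, 0, 0, 0], [0, 0, 0, 0, 0, 0, 0], [0, 0, 0, 0, 0, 0, 0]]}}

```text
time_s: 14.3
tool_pos: [0.4642, -0.0104, 0.3022]
tool_rot: [179.9, 0.0, 96.1]
force: [0.0, -0.2, 0.6]
grip_width: 0.087
```

```bash
cat >> h.py <<'E'
def wlook(n,z):
    P=cams.camera_params("wrist");p,d=cams.read_camera("wrist");W=cloud("wrist",d,P)
    for o in outline_of("wrist",n)[:2]:
        q=W[o["pixels"]&(d>0)]; zt=np.percentile(q[:,2],95); r=rect(q[q[:,2]>zt-.006]); r2=rect(q[q[:,2]>.005])
        print(o['conf'],np.round(o['box']),zt,r,r2,p[o['pixels']].mean(0).round()); go(*r[0],z,r[2]+90)
E
python3 -c "
from h import *
wlook('tunnel_center',25)"
```

```text
0.74 [284. 158. 368. 306.] 0.05226164318477268 (array([460.,  -7.]), array([91., 33.]), 6.3) (array([460.,  -8.]), array([91., 50.]), 5.9) [168.  17.   7.]
t 14.4 grasp [464.3 -10.8 137.9] yaw 96.1 w 86.9 F [ 0.1 -0.4 -0.3]
  turn -0.2 -> yaw 96.3 shift [  4.3  -3.9 112.9]
0.2 [203. 353. 401. 401.] 0.036420449592264426 (array([528., -24.]), array([176.,  54.]), -28.1) (array([544., -35.]), array([166., 144.]), 25.5) [ 23. 107.  46.]
t 14.4 grasp [464.3 -10.8 137.9] yaw 96.1 w 86.9 F [ 0.1 -0.4 -0.3]
  turn 34.2 -> yaw 61.9 shift [ 18.4  62.4 112.9]
```

Call:
{"api": "jog_arm", "payload": {"rows": [[0, 0.003, -0.003, 0.02, 0, 0, 0], [0, 0, 0, 0.03, 0, 0, 0], [0, 0, 0, 0.03, 0, 0, 0], [0, 0, 0, 0.02, 0, 0, 0], [0, 0, 0, 0.012, 0, 0, 0], [0, 0, 0, 0, 0, 0, 0], [0, 0, 0, 0, 0, 0, 0], [0.6, 0, 0, 0, 0, 0, 0], [0.6, 0, 0, 0, 0, 0, 0], [0.6, 0, 0, 0, 0, 0, 0], [0.6, 0, 0, 0, 0, 0, 0], [0.6, 0, 0, 0, 0, 0, 0]]}}

```text
time_s: 15.4
tool_pos: [0.4607, -0.007, 0.1903]
tool_rot: [179.9, -0.0, 96.2]
force: [-0.2, -0.3, 0.6]
grip_width: 0.0612
```

Call:
{"api": "jog_arm", "payload": {"rows": [[0.6, 0, 0, 0, 0, 0, 0], [0.6, 0, 0, 0, 0, 0, 0], [0.6, 0, 0, -0.01, 0, 0, 0], [0.6, 0, 0, -0.03, 0, 0, 0], [0.6, 0, 0, -0.035, 0, 0, 0], [0.6, 0, 0, -0.03, 0, 0, 0], [0.6, 0, 0, -0.01, 0, 0, 0], [0.6, 0, 0, 0, 0, 0, 2.4], [0.6, 0, 0, 0, 0, 0, 0]]}}

```text
time_s: 16.15
tool_pos: [0.4605, -0.0071, 0.3059]
tool_rot: [179.9, -0.0, 93.8]
force: [0.3, 0.6, -1.1]
grip_width: 0.0498
```

Run:
```python
from h import *
go(598,218,140)
```

```text
t 16.15 grasp [460.5  -7.1 141.9] yaw 93.8 w 49.8 F [ 0.3  0.6 -1.1]
  turn 0.0 -> yaw 93.8 shift [215.5 152.1   1.9]
```

Call:
{"api": "jog_arm", "payload": {"rows": [[0.6, 0.016, 0.012, 0, 0, 0, 0], [0.6, 0.028, 0.02, 0, 0, 0, 0], [0.6, 0.028, 0.02, 0, 0, 0, 0], [0.6, 0.028, 0.02, 0, 0, 0, 0], [0.6, 0.028, 0.02, 0, 0, 0, 0], [0.6, 0.028, 0.02, 0, 0, 0, 0], [0.6, 0.028, 0.02, 0, 0, 0, 0], [0.6, 0.018, 0.012, 0, 0, 0, 0], [0.6, 0.013, 0.008, 0, 0, 0, 0], [0.6, 0, 0, 0, 0, 0, 0], [0.6, 0, 0, 0, 0, 0, 0], [0.6, 0, 0, 0, 0, 0, 0]]}}

```text
time_s: 17.15
tool_pos: [0.5972, 0.2163, 0.3038]
tool_rot: [-179.9, 0.1, 93.8]
force: [-0.7, -0.5, -0.4]
grip_width: 0.0499
```

Call:
{"api": "jog_arm", "payload": {"rows": [[0.6, 0, 0, 0.02, 0, 0, 0], [0.6, 0, 0, 0.03, 0, 0, 0], [0.6, 0, 0, 0.03, 0, 0, 0], [0.6, 0, 0, 0.015, 0, 0, 0], [0.6, 0, 0, 0, 0, 0, 0], [0.6, 0, 0, 0, 0, 0, 0], [0.6, 0, 0, 0, 0, 0, 0]]}}

```text
time_s: 17.73
tool_pos: [0.5983, 0.217, 0.2114]
tool_rot: [179.9, -0.0, 93.8]
force: [-0.3, 0.0, -0.6]
grip_width: 0.05
```

Run:
```python
from h import *
go(598,218,32)
```

```text
t 17.73 grasp [598.3 217.   47.4] yaw 93.8 w 50.0 F [-0.3  0.  -0.6]
  turn 0.0 -> yaw 93.8 shift [ 1.1 -0.3 15.4]
```

Call:
{"api": "jog_arm", "payload": {"rows": [[0.6, 0, 0, 0.01, 0, 0, 0], [0.6, 0, 0, 0.005, 0, 0, 0], [0.6, 0, 0, 0, 0, 0, 0], [0.6, 0, 0, 0, 0, 0, 0], [0.2, 0, 0, 0, 0, 0, 0], [0.2, 0, 0, 0, 0, 0, 0], [0.2, 0, 0, 0, 0, 0, 0], [0.2, 0, 0, -0.01, 0, 0, 0], [0.2, 0, 0, -0.03, 0, 0, 0], [0.2, 0, 0, -0.03, 0, 0, 0], [0.3, 0, 0, -0.03, 0, 0, 2.8], [0.3, 0, 0, -0.01, 0, 0, 0]]}}

```text
time_s: 18.73
tool_pos: [0.5991, 0.2179, 0.3109]
tool_rot: [179.6, -0.2, 90.9]
force: [0.3, -0.3, 1.4]
grip_width: 0.0638
```

```bash
python3 -c "
from h import *
wlook('tunnel_center',25)
go(429,-150,140)"
```

```text
0.71 [278. 157. 362. 304.] 0.057244469026690115 (array([597., 218.]), array([91., 34.]), 3.9) (array([603., 218.]), array([105.,  58.]), 3.7) [185.  19.   8.]
t 18.83 grasp [598.6 217.9 144.4] yaw 91.1 w 62.0 F [0.3 0.2 0.4]
  turn -2.8 -> yaw 93.9 shift [  0.2  -1.6 119.4]
t 18.83 grasp [598.6 217.9 144.4] yaw 91.1 w 62.0 F [0.3 0.2 0.4]
  turn 0.0 -> yaw 91.1 shift [-364.6 -176.5    4.4]
```

The tunnel rests flat in the lilac tray (top at 57 mm, centre (597,218)). Next is the pale block.

Call:
{"api": "jog_arm", "payload": {"rows": [[0.3, -0.018, -0.009, 0, 0, 0, 0], [0.3, -0.033, -0.016, 0, 0, 0, 0], [0.3, -0.033, -0.016, 0, 0, 0, 0], [0.3, -0.033, -0.016, 0, 0, 0, 0], [0.3, -0.033, -0.016, 0, 0, 0, 0], [0.3, -0.033, -0.016, 0, 0, 0, 0], [0.3, -0.033, -0.016, 0, 0, 0, 0], [0.3, -0.033, -0.016, 0, 0, 0, 0], [0.3, -0.033, -0.016, 0, 0, 0, 0], [0.3, -0.033, -0.016, 0, 0, 0, 0], [0.3, -0.033, -0.016, 0, 0, 0, 0], [0.3, -0.017, -0.007, 0, 0, 0, 0]]}}

```text
time_s: 19.83
tool_pos: [0.4253, -0.1541, 0.3032]
tool_rot: [-179.8, 0.0, 90.8]
force: [0.9, -0.4, -0.3]
grip_width: 0.0608
```

Call:
{"api": "jog_arm", "payload": {"rows": [[0.3, 0, 0, 0, 0, 0, 0], [0.3, 0, 0, 0, 0, 0, 0], [0.3, 0, 0, 0, 0, 0, 0]]}}

```text
time_s: 20.08
tool_pos: [0.4283, -0.1495, 0.3039]
tool_rot: [-179.9, -0.0, 91.1]
force: [0.7, -0.6, -0.1]
grip_width: 0.0607
```

```bash
python3 -c "
from h import *
wlook('block_light_center',21)"
```

```text
0.83 [304. 162. 336. 289.] 0.024507895979057066 (array([ 425., -150.]), array([89., 22.]), 0.4) (array([ 425., -150.]), array([89., 22.]), 0.4) [175. 140.  85.]
t 20.18 grasp [ 428.7 -149.1  140.2] yaw 91.2 w 60.9 F [1.  1.3 0.2]
  turn 0.8 -> yaw 90.4 shift [ -0.9  -3.7 119.2]
```

Call:
{"api": "jog_arm", "payload": {"rows": [[0.3, -0.001, -0.004, 0.02, 0, 0, 0.8], [0.3, 0, 0, 0.03, 0, 0, 0], [0.3, 0, 0, 0.035, 0, 0, 0], [0.3, 0, 0, 0.02, 0, 0, 0], [0.3, 0, 0, 0.01, 0, 0, 0], [0.3, 0, 0, 0.004, 0, 0, 0], [0.3, 0, 0, 0, 0, 0, 0], [0.9, 0, 0, 0, 0, 0, 0], [0.9, 0, 0, 0, 0, 0, 0], [0.9, 0, 0, 0, 0, 0, 0], [0.9, 0, 0, 0, 0, 0, 0], [0.9, 0, 0, 0, 0, 0, 0]]}}

```text
time_s: 21.18
tool_pos: [0.4247, -0.1516, 0.1864]
tool_rot: [179.9, -0.0, 90.2]
force: [0.0, 0.2, 0.0]
grip_width: 0.0351
```

Call:
{"api": "jog_arm", "payload": {"rows": [[0.9, 0, 0, 0, 0, 0, 0], [0.9, 0, 0, 0, 0, 0, 0], [0.9, 0, 0, -0.01, 0, 0, 0], [0.9, 0, 0, -0.03, 0, 0, 0], [0.9, 0, 0, -0.035, 0, 0, 0], [0.9, 0, 0, -0.03, 0, 0, 0], [0.9, 0, 0, -0.01, 0, 0, 0], [0.9, 0, 0, 0, 0, 0, 6], [0.9, 0, 0, 0, 0, 0, 0]]}}

```text
time_s: 21.93
tool_pos: [0.4245, -0.1517, 0.3019]
tool_rot: [179.9, -0.0, 84.1]
force: [0.7, -0.1, -0.5]
grip_width: 0.0226
```

Run:
```python
from h import *
go(653.4,32,140)
```

```text
t 21.93 grasp [ 424.5 -151.7  137.9] yaw 84.1 w 22.6 F [ 0.7 -0.1 -0.5]
  turn 0.0 -> yaw 84.1 shift [206.3 208.8  -2.1]
```

Call:
{"api": "jog_arm", "payload": {"rows": [[0.9, 0.012, 0.012, 0, 0, 0, 0], [0.9, 0.025, 0.025, 0, 0, 0, 0], [0.9, 0.025, 0.025, 0, 0, 0, 0], [0.9, 0.025, 0.025, 0, 0, 0, 0], [0.9, 0.025, 0.025, 0, 0, 0, 0], [0.9, 0.025, 0.025, 0, 0, 0, 0], [0.9, 0.025, 0.025, 0, 0, 0, 0], [0.9, 0.025, 0.025, 0, 0, 0, 0], [0.9, 0.012, 0.014, 0, 0, 0, 0], [0.9, 0.007, 0.008, 0, 0, 0, 0], [0.9, 0, 0, 0, 0, 0, 0], [0.9, 0, 0, 0, 0, 0, 0]]}}

```text
time_s: 22.93
tool_pos: [0.6525, 0.032, 0.2995]
tool_rot: [-179.9, 0.1, 84.3]
force: [0.9, -0.3, -0.2]
grip_width: 0.0219
```

Call:
{"api": "jog_arm", "payload": {"rows": [[0.9, 0, 0, 0.02, 0, 0, 0], [0.9, 0, 0, 0.03, 0, 0, 0], [0.9, 0, 0, 0.03, 0, 0, 0], [0.9, 0, 0, 0.015, 0, 0, 0], [0.9, 0, 0, 0, 0, 0, 0], [0.9, 0, 0, 0, 0, 0, 0], [0.9, 0, 0, 0, 0, 0, 0]]}}

```text
time_s: 23.52
tool_pos: [0.6532, 0.0313, 0.2075]
tool_rot: [179.9, -0.0, 84.2]
force: [-0.6, -1.0, 0.9]
grip_width: 0.0221
```

Run:
```python
from h import *
go(653.4,32,28)
```

```text
t 23.52 grasp [653.2  31.3  43.5] yaw 84.2 w 22.1 F [-0.6 -1.   0.9]
  turn 0.0 -> yaw 84.2 shift [ 0.7  0.1 15.5]
```

Call:
{"api": "jog_arm", "payload": {"rows": [[0.9, 0, 0, 0.01, 0, 0, 0], [0.9, 0, 0, 0.0055, 0, 0, 0], [0.9, 0, 0, 0, 0, 0, 0], [0.9, 0, 0, 0, 0, 0, 0], [0.48, 0, 0, 0, 0, 0, 0], [0.48, 0, 0, 0, 0, 0, 0], [0.48, 0, 0, 0, 0, 0, 0], [0.48, 0, 0, -0.01, 0, 0, 0], [0.48, 0, 0, -0.03, 0, 0, 0], [0.48, 0, 0, -0.03, 0, 0, 0], [0.3, 0, 0, -0.03, 0, 0, 0], [0.3, 0, 0, -0.01, 0, 0, 0]]}}

```text
time_s: 24.52
tool_pos: [0.6544, 0.0321, 0.3063]
tool_rot: [179.6, -0.1, 84.2]
force: [0.6, 0.5, 0.7]
grip_width: 0.0519
```

```bash
python3 -c "
from h import *
wlook('block_light_center',27)
print(status.get_obs()['qpos'].round(1))"
```

```text
0.95 [304. 159. 338. 291.] 0.029564821210324943 (array([654.,  33.]), array([89., 22.]), -5.4) (array([654.,  33.]), array([89., 22.]), -5.4) [190. 156.  94.]
t 24.62 grasp [653.9  32.3 139.8] yaw 84.2 w 57.4 F [0.3 0.1 0.3]
  turn -0.4 -> yaw 84.6 shift [  0.7   0.  112.8]
[-22.4  23.2  22.1  90.4  -9.3  67.8  85.8]
```

Call:
{"api": "jog_arm", "payload": {"rows": [[0.3, 0, 0, 0, 0, 0, 7], [0.3, 0, 0, 0, 0, 0, 7], [0.3, 0, 0, 0, 0, 0, 7], [0.3, 0, 0, 0, 0, 0, 7], [0.3, 0, 0, 0, 0, 0, 7], [0.3, 0, 0, 0, 0, 0, 7], [0.3, 0, 0, 0, 0, 0, 7], [0.3, 0, 0, 0, 0, 0, 7], [0.3, 0, 0, 0, 0, 0, 7], [0.3, 0, 0, 0, 0, 0, 7], [0.3, 0, 0, 0, 0, 0, 7], [0.3, 0, 0, 0, 0, 0, 7]]}}

```text
time_s: 25.62
tool_pos: [0.6522, 0.0325, 0.2981]
tool_rot: [180.0, 0.2, -0.1]
force: [0.0, 0.1, 0.4]
grip_width: 0.0611
```

Call:
{"api": "jog_arm", "payload": {"rows": [[0.3, 0, 0, 0, 0, 0, 7], [0.3, 0, 0, 0, 0, 0, 7], [0.3, 0, 0, 0, 0, 0, 7], [0.3, 0, 0, 0, 0, 0, 7], [0.3, 0, 0, 0, 0, 0, 7], [0.3, 0, 0, 0, 0, 0, 7], [0.3, 0, 0, 0, 0, 0, 7], [0.3, 0, 0, 0, 0, 0, 4], [0.3, 0, 0, 0, 0, 0, 0]]}}

```text
time_s: 26.37
tool_pos: [0.6523, 0.0326, 0.2982]
tool_rot: [179.8, 0.1, -52.9]
force: [-0.2, 0.5, 0.3]
grip_width: 0.061
```

```bash
python3 -c "
from h import *
go(342,-293,140,-53.1)"
```

```text
t 26.37 grasp [652.3  32.6 134.2] yaw -52.9 w 61.0 F [-0.2  0.5  0.3]
  turn 0.2 -> yaw -53.1 shift [ 74.1 443.7  -5.8]
```

Call:
{"api": "jog_arm", "payload": {"rows": [[0.3, 0.003, 0.018, 0, 0, 0, 0], [0.3, 0.006, 0.036, 0, 0, 0, 0], [0.3, 0.006, 0.036, 0, 0, 0, 0], [0.3, 0.006, 0.036, 0, 0, 0, 0], [0.3, 0.006, 0.036, 0, 0, 0, 0], [0.3, 0.006, 0.036, 0, 0, 0, 0], [0.3, 0.006, 0.036, 0, 0, 0, 0], [0.3, 0.006, 0.036, 0, 0, 0, 0], [0.3, 0.006, 0.036, 0, 0, 0, 0], [0.3, 0.006, 0.036, 0, 0, 0, 0], [0.3, 0.006, 0.036, 0, 0, 0, 0], [0.3, 0.006, 0.036, 0, 0, 0, 0]]}}

```text
time_s: 27.37
tool_pos: [0.3633, -0.2737, 0.2994]
tool_rot: [180.0, 0.1, -52.6]
force: [1.1, -0.4, 0.8]
grip_width: 0.0608
```

Call:
{"api": "jog_arm", "payload": {"rows": [[0.3, 0.006, 0.02, 0, 0, 0, 0], [0.3, 0.003, 0.01, 0, 0, 0, 0], [0.3, 0, 0, 0, 0, 0, 0], [0.3, 0, 0, 0, 0, 0, 0], [0.3, 0, 0, 0, 0, 0, 0]]}}

```text
time_s: 27.78
tool_pos: [0.3479, -0.2969, 0.3]
tool_rot: [180.0, 0.0, -52.6]
force: [-0.2, 0.1, 0.5]
grip_width: 0.0611
```

```bash
python3 -c "
from h import *
wlook('block_dark_center',21)"
```

```text
(no output)
```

The detector missed the block, so I'll segment it by height instead.

```bash
python3 -c "
from h import *
P=cams.camera_params('wrist');p,d=cams.read_camera('wrist');W=cloud('wrist',d,P)
m=(d>0)&(W[...,2]>.016)&(W[...,2]<.03)&(np.hypot(W[...,0]-.343,W[...,1]+.293)<.07)
n,l,s,c=cv2.connectedComponentsWithStats(m.astype(np.uint8))
for i in range(1,n):
  if s[i,4]>300:
    r=rect(W[l==i]); print(s[i],r,p[l==i].mean(0).round()); go(*r[0],21,r[2]+90)
cv2.imwrite('pics/w2.png',p[:,:,::-1])"
```

```text
[ 292  165   34  130 4211] (array([ 342., -290.]), array([90., 22.]), 36.9) [87. 53. 31.]
t 27.93 grasp [ 347.8 -297.2  136.1] yaw -52.6 w 60.7 F [ 0.8 -0.5  0.1]
  turn 0.5 -> yaw -53.1 shift [ -9.2   0.3 115.1]
```

View pics/w2.png

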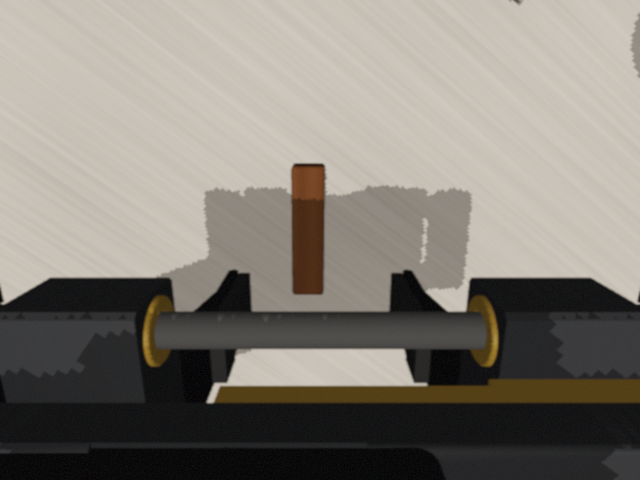

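The dark block is at (308,229), aligned with the jaws. I'll shift 9 mm and grasp.

Call:
{"api": "jog_arm", "payload": {"rows": [[0.3, -0.009, 0, 0.01, 0, 0, 0.5], [0.3, 0, 0, 0.03, 0, 0, 0], [0.3, 0, 0, 0.035, 0, 0, 0], [0.3, 0, 0, 0.024, 0, 0, 0], [0.3, 0, 0, 0.011, 0, 0, 0], [0.3, 0, 0, 0.004, 0, 0, 0], [0.3, 0, 0, 0, 0, 0, 0], [0.9, 0, 0, 0, 0, 0, 0], [0.9, 0, 0, 0, 0, 0, 0], [0.9, 0, 0, 0, 0, 0, 0], [0.9, 0, 0, 0, 0, 0, 0], [0.9, 0, 0, 0, 0, 0, 0]]}}

```text
time_s: 28.93
tool_pos: [0.3417, -0.2912, 0.1868]
tool_rot: [-179.9, -0.0, -53.2]
force: [0.1, 0.9, -0.2]
grip_width: 0.035
```

Call:
{"api": "jog_arm", "payload": {"rows": [[0.9, 0, 0, 0, 0, 0, 0], [0.9, 0, 0, 0, 0, 0, 0], [0.9, 0, 0, -0.01, 0, 0, 0], [0.9, 0, 0, -0.03, 0, 0, 0], [0.9, 0, 0, -0.035, 0, 0, 0], [0.9, 0, 0, -0.03, 0, 0, 0], [0.9, 0, 0, -0.01, 0, 0, 7], [0.9, 0, 0, 0, 0, 0, 7], [0.9, 0, 0, 0, 0, 0, 7], [0.9, 0, 0, 0, 0, 0, 7], [0.9, 0, 0, 0, 0, 0, 7], [0.9, 0, 0, 0, 0, 0, 7]]}}

```text
time_s: 29.93
tool_pos: [0.3411, -0.2912, 0.3012]
tool_rot: [-180.0, 0.0, -95.6]
force: [0.3, 0.7, -0.5]
grip_width: 0.0217
```

Call:
{"api": "jog_arm", "payload": {"rows": [[0.9, 0, 0, 0, 0, 0, 0.5], [0.9, 0, 0, 0, 0, 0, 0]]}}

```text
time_s: 30.1
tool_pos: [0.3411, -0.2913, 0.3011]
tool_rot: [180.0, 0.0, -95.6]
force: [0.6, -0.5, 0.3]
grip_width: 0.0219
```

Run:
```python
from h import *
go(646.6,-38,138)
```

```text
t 30.1 grasp [ 341.1 -291.3  137.1] yaw -95.6 w 21.9 F [ 0.6 -0.5  0.3]
  turn 0.0 -> yaw -95.6 shift [-282.  -279.3   -0.9]
```

Call:
{"api": "jog_arm", "payload": {"rows": [[0.9, -0.011, -0.01, 0, 0, 0, 0], [0.9, -0.026, -0.026, 0, 0, 0, 0], [0.9, -0.026, -0.026, 0, 0, 0, 0], [0.9, -0.026, -0.026, 0, 0, 0, 0], [0.9, -0.026, -0.026, 0, 0, 0, 0], [0.9, -0.026, -0.026, 0, 0, 0, 0], [0.9, -0.026, -0.026, 0, 0, 0, 0], [0.9, -0.026, -0.026, 0, 0, 0, 0], [0.9, -0.026, -0.026, 0, 0, 0, 0], [0.9, -0.026, -0.026, 0, 0, 0, 0], [0.9, -0.026, -0.026, 0, 0, 0, 0], [0.9, -0.011, -0.009, 0, 0, 0, 0]]}}

```text
time_s: 31.1
tool_pos: [0.6508, -0.0314, 0.2999]
tool_rot: [-179.9, 0.1, -95.2]
force: [0.1, 0.8, 0.5]
grip_width: 0.0219
```

Call:
{"api": "jog_arm", "payload": {"rows": [[0.9, 0, 0, 0, 0, 0, 0], [0.9, 0, 0, 0, 0, 0, 0], [0.9, 0, 0, 0.02, 0, 0, 0], [0.9, 0, 0, 0.03, 0, 0, 0], [0.9, 0, 0, 0.03, 0, 0, 0], [0.9, 0, 0, 0.01, 0, 0, 0], [0.9, 0, 0, 0, 0, 0, 0], [0.9, 0, 0, 0, 0, 0, 0], [0.9, 0, 0, 0, 0, 0, 0]]}}

```text
time_s: 31.85
tool_pos: [0.6478, -0.0393, 0.2134]
tool_rot: [-179.8, 0.0, -95.8]
force: [0.4, 0.7, 0.2]
grip_width: 0.0218
```

Run:
```python
from h import *
go(646.6,-38,28)
```

```text
t 31.85 grasp [647.8 -39.3  49.4] yaw -95.8 w 21.8 F [0.4 0.7 0.2]
  turn 0.0 -> yaw -95.8 shift [-1.1  1.4 21.4]
```

Then release, rise, and back off toward the base so the top camera has a clear view.

Call:
{"api": "jog_arm", "payload": {"rows": [[0.9, 0, 0, 0.015, 0, 0, 0], [0.9, 0, 0, 0.006, 0, 0, 0], [0.9, 0, 0, 0, 0, 0, 0], [0.9, 0, 0, 0, 0, 0, 0], [0.48, 0, 0, 0, 0, 0, 0], [0.48, 0, 0, 0, 0, 0, 0], [0.48, 0, 0, 0, 0, 0, 0], [0.48, 0, 0, -0.01, 0, 0, 0], [0.48, 0, 0, -0.03, 0, 0, 0], [0.48, 0, 0, -0.035, 0, 0, 0], [0.48, 0, 0, -0.035, 0, 0, 0], [0.48, 0, 0, -0.03, 0, 0, 0]]}}

```text
time_s: 32.85
tool_pos: [0.6472, -0.0391, 0.3335]
tool_rot: [-179.9, 0.0, -95.8]
force: [0.4, 0.6, -0.2]
grip_width: 0.0451
```

Call:
{"api": "jog_arm", "payload": {"rows": [[0.3, 0, 0.035, -0.01, 0, 0, 0], [0.3, 0, 0.035, -0.01, 0, 0, 0], [0.3, 0, 0.035, -0.01, 0, 0, 0], [0.3, 0, 0.035, -0.01, 0, 0, 0], [0.3, 0, 0.035, -0.01, 0, 0, 0], [0.3, 0, 0, 0, 0, 0, 0], [0.3, 0, 0, 0, 0, 0, 0], [0.3, 0, 0, 0, 0, 0, 0], [0.3, 0, 0, 0, 0, 0, 0]]}}

```text
time_s: 33.6
tool_pos: [0.4738, -0.021, 0.3801]
tool_rot: [180.0, -0.1, -95.8]
force: [-0.3, -0.2, 0.7]
grip_width: 0.0609
```

Run:
```python
from h import *
go(0,0,0)
for c in ("side","top"):
    P=cams.camera_params(c);p,d=cams.read_camera(c);W=cloud(c,d,P);cv2.imwrite(f"pics/{c}9.png",p[:,:,::-1])
    for n in ["tunnel_center","block_light_center","block_dark_center","stopper_black_center","stopper_orange_center","jar","bowl"]:
        for o in outline_of(c,n)[:4]:
            q=W[o['pixels']&(d>0)]
            if o['conf']<.4 or len(q)<10: continue
            zt=np.percentile(q[:,2],95);print(c,n,round(o['conf'],2),"ztop",round(zt,3),*rect(q[q[:,2]>zt-.008]),p[o['pixels']].mean(0).round())
```

```text
t 33.6 grasp [473.8 -21.  216.1] yaw -95.8 w 60.9 F [-0.3 -0.2  0.7]
  turn 0.0 -> yaw -95.8 shift [ 26.9 473.5 216.1]
side tunnel_center 0.94 ztop 0.055 [596. 212.] [91. 35.] 5.4 [125.  17.  16.]
side tunnel_center 0.66 ztop 0.054 [ 599. -257.] [7. 6.] -1.1 [121.  70.  23.]
side block_light_center 0.74 ztop 0.028 [653.  30.] [90. 27.] -7.0 [116.  94.  56.]
side block_dark_center 0.69 ztop 0.028 [646. -42.] [90. 26.] -4.1 [48. 28. 15.]
side stopper_black_center 0.96 ztop 0.052 [ 590. -186.] [6. 6.] -84.0 [27. 26. 24.]
side stopper_black_center 0.59 ztop 0.035 [ 591. -219.] [173. 131.] -84.8 [131. 129. 124.]
side stopper_black_center 0.57 ztop 0.051 [510.  66.] [7. 6.] -61.1 [111. 100.  24.]
side stopper_black_center 0.57 ztop 0.031 [353. 147.] [11.  5.] -33.3 [111.  65.  77.]
side stopper_orange_center 0.84 ztop 0.055 [ 599. -257.] [7. 6.] -1.1 [120.  70.  23.]
side jar 0.74 ztop 0.09 [587. 419.] [51. 50.] -41.3 [ 82.  93. 106.]
side bowl 0.9 ztop 0.04 [ 594. -410.] [82. 82.] 11.3 [52. 77. 94.]
top tunnel_center 0.73 ztop 0.093 [590. 424.] [53. 52.] 45.5 [35. 51. 83.]
top block_light_center 0.72 ztop 0.031 [608.  28.] [187.  31.] 2.6 [113. 100.  52.]
top block_dark_center 0.63 ztop 0.031 [658. -40.] [74. 22.] -5.6 [43. 24. 10.]
top stopper_black_center 0.68 ztop 0.064 [ 593. -182.] [7. 6.] 84.1 [18. 17. 16.]
top stopper_black_center 0.68 ztop 0.063 [ 602. -254.] [8. 6.] 64.4 [100.  63.  16.]
top stopper_black_center 0.67 ztop 0.058 [438. 222.] [7. 6.] -87.3 [22. 91. 83.]
top stopper_orange_center 0.55 ztop 0.063 [ 602. -254.] [8. 6.] 64.4 [100.  63.  16.]
top jar 0.83 ztop 0.093 [590. 424.] [53. 52.] -80.6 [35. 51. 83.]
top bowl 0.77 ztop 0.042 [ 597. -409.] [82. 81.] -61.8 [31. 49. 62.]
top bowl 0.73 ztop 0.058 [600. 215.] [89. 38.] 2.6 [104.  11.  10.]
```

View pics/side9.png

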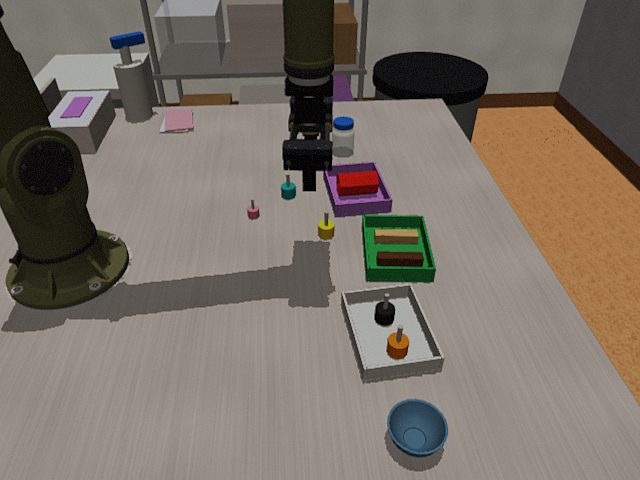

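View pics/top9.png

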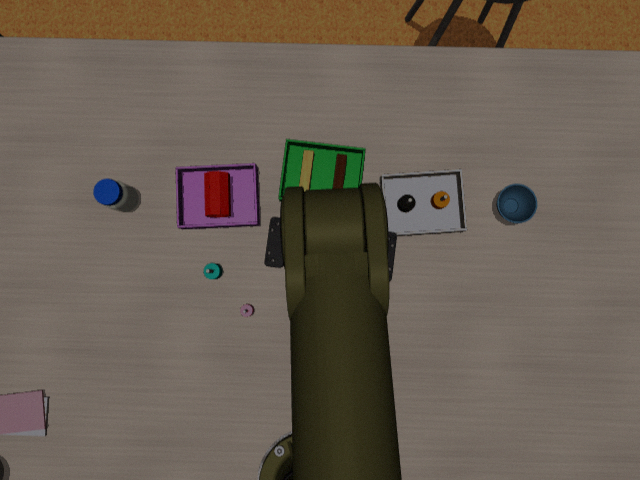

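Side view: the tunnel lies in the lilac tray (357,183). Both blocks lie flat in the green tray (396,237 and 400,258). Both stoppers stand in the white tray (385,313 and 398,345). The jar and bowl have not moved, and the arm is clear, so I'm handing in.

```bash
python3 -c "
from cell import env
print(env.sign_off())"
```

```text
the job is handed in; nothing more can be done
None
```

All five parts were placed one at a time and the job was handed in at about 34 s of the 126 s limit. The sign-off gave no verdict, so the result below rests on my own last camera checks.

- **Tunnel:** flat in the lilac tray, top at about 57 mm.
- **Blocks:** both flat and parallel in the green tray, tops at about 30 mm.
- **Stoppers:** black and orange standing tube up in the white tray, about 70 mm apart. Their tube tops read about 66 mm from the wrist camera just after placing.
- **Jar and bowl:** within 1 mm of their starting positions as seen from the top camera.
- **Arm:** raised clear and touching nothing.

Some checks disagreed or failed:

- **Detector errors:** it missed the dark block once at close range, so I found it by height instead. In the last pictures it also mislabelled several things: the jar as the tunnel, the tunnel as a bowl, and the orange stopper as the tunnel. Colour and position settled each of these.
- **Top view:** in the last picture the arm hid part of both blocks, so the top camera's block measurements were off. The side camera shows both whole.
- **Orange stopper:** it was let go about 4 mm above the floor, but it was standing upright afterwards.

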